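Seat the new vacuum filter cartridge on its keyed head and hold it home

TASK

A new filter cartridge has been stood loosely on the filter head of the vacuum unit, with its keyways off the pins. First, while the line is still open, turn the reset knob of the gauge back (anticlockwise seen from above) until the peak pointer is at its zero stop; then take the cartridge by its knurled collar, turn it on the head until its hidden keyways drop over the pins, and push it straight down fully home against the spring of the seal. Finish while still holding it pushed home (let go, it springs up again), and leave the tube rack, tip box and bottle where they stand.

Things in the scene. Friction and masses are not known exactly. Their poses are not given: they have to be found in the camera images.
- vac_unit: Fixed vacuum unit on the bench: grey plate 150 (x) x 350 (y) x 12 mm with white gauge module and aluminium filter head joined by a pipe. Origin under the plate's centre, z up; at yaw 0 x points away from the robot. Gauge axis at x, y = (0, -100) mm, head axis at (0, 100) mm. Gauge 100 mm diameter, facing up, on a 112 mm square module; window 74 mm, bezel rim 77 mm above the bench.
- head_axis (a point): On the head's axis, at its shoulder, 76 mm above the bench. Column 43 mm diameter up to the shoulder (foot 66 mm wide, 20 mm high); above it a spigot 32 mm diameter up to 104 mm with three radial pins 120 degrees apart, 6 mm thick, 5 mm long, tops 90 mm above the bench. Shoulder, spigot and pins are hidden in the cartridge; where round the axis the pins stand is not told.
- knob_grip (a point): Centre of the grip bar of the gauge's black reset knob, on the gauge axis, 91 mm above the bench. The knob: a skirt 36 mm diameter, 5 mm high, on the window; on it an upright bar 34 mm long, 12 mm wide, 22 mm high, its top 102 mm above the bench. Grip it across its 12 mm. x: along the bar to its end with a white line, where the steel peak pointer under the window points; z up.
- peak_knob (a joint): Reset knob with peak pointer, rad: 0 at the zero stop (hard; the white line then points 135 degrees anticlockwise, seen from above, from the unit's x), grows clockwise seen from above; starts between 0.6 and 1.35. Light friction (0.03 N m); stays where it is left.
- cartridge: Filter cartridge (150 to 280 g), at the centre of its lower rim, z up. Aluminium collar 54 mm diameter, 51 mm high, with white top; 66 mm high in all. The bore has three hidden keyways 120 degrees apart, at an angle to x that is not told. It starts loose on the pins, rim 74 mm above the bench, free to turn either way; the keyways are then at least 0.35 rad off the pins.
- cartridge_collar (a point): On the cartridge's axis, 30 mm above its rim, at the middle of its knurled band (16 to 46 mm above the rim), 54 mm diameter: grip here. 104 mm above the bench while on the pins, 90 mm when home. A turn of at most 1.05 rad to one side or the other brings keyways over pins; within about 0.1 rad of that it can go down 14 mm: 9 mm freely, 5 mm against the spring.
- seal_plate (a joint): Sprung seal plate on top of the spigot, inside the cartridge: m it is pushed down. 0 free, 0.005 with the cartridge home on the shoulder; it pushes up with 5 N at first touch, 10 N when home, enough to lift the cartridge if let go.
- tube_rack: Bystander: blue rack of capped tubes, 215 x 75 mm, 88 mm high; origin under its centre.
- tip_box: Bystander: grey pipette tip box with white lid, 124 x 87 mm, 64 mm high; origin under its centre.
- reagent_bottle: Bystander: amber bottle, 54 mm in diameter, 105 mm high; origin under its centre.
Not all that is in view belongs to the job. Of the things like the cartridge, leave any that is brown or orange; of the rest the smaller one is meant.

How it is judged (in metres and radians):
On the way, in this order (a step that is already met when the one before it is completed fails the run):
1. the reset knob is turned back to its zero stop while the cartridge is still off its keys (value of joint peak_knob below 0.06 rad and z of cartridge_collar in the frame of vac_unit above 0.1 m), for 0.2 s.
2. the keyways have dropped over the pins (z of cartridge_collar in the frame of vac_unit below 0.0975 m and horizontal distance between cartridge_collar and head_axis below 0.004 m and angle between cartridge_collar's own z axis and vertical below 0.1 rad), for 0.1 s.
At the end, for the whole second after the job is handed in: The robot is still holding the cartridge (more than 2 N between fingers and cartridge) and keeps it still and pushed home: within 2 mm of the shoulder, upright on the head axis (within 4 mm and 0.08 rad), the seal plate pressed more than 3 mm; the reset knob is within 0.08 rad of its zero stop (value of joint peak_knob below 0.08 rad and z of cartridge_collar in the frame of vac_unit below 0.092 m and horizontal distance between cartridge_collar and head_axis below 0.004 m and angle between cartridge_collar's own z axis and vertical below 0.08 rad and value of joint seal_plate above 0.003 m and contact force between the fingers and cartridge above 2 N and linear speed of cartridge below 0.02 m/s); the arm keeps its last pose, push and grip.
It fails at once if the tube rack is moved more than 25 mm or tipped (distance of tube_rack from where it was at the start of the episode above 0.025 m or angle between tube_rack's own z axis and vertical above 0.3 rad).
It fails at once if the tip box is moved more than 25 mm or tipped (distance of tip_box from where it was at the start of the episode above 0.025 m or angle between tip_box's own z axis and vertical above 0.3 rad).
It fails at once if the bottle is moved more than 25 mm or tipped (distance of reagent_bottle from where it was at the start of the episode above 0.025 m or angle between reagent_bottle's own z axis and vertical above 0.3 rad).
It also fails if it takes over 51 s, if anything falls off the work surface, if the arm or the gripper's body presses on something with over 40 N, if the wrist force passes 120 N, or if a joint passes its speed limit or range.

ROBOT

A 7-joint arm with a two-finger parallel gripper is mounted at the origin on the work surface. World frame = base frame: x ahead of the robot, y to its left, z up, the work surface at z = 0. Lengths are in m, angles in degrees, forces in N, time in s.
With the tool pointing down it reaches from about 0.425 to 0.95 m from the base axis. Payload 4.7 kg.
Tool frame: the origin (TCP) lies on the centre line of the jaws, within the pads' length; the fingertips stand 22 mm ahead of it and the grasp point (between the pads) lies 3 mm ahead of it (robot.finger_overhang is the distance from the TCP to the fingertips, in m); z points along the fingers, y is the line along which they close (so a half turn about z gives the same grasp; the last joint's range is limited). The gripper opens to 87 mm and grips with 3 to 60 N. Pads are 19 mm wide; open, the fingers measure 117 mm over their backs; the gripper's body (75 mm by 190 mm) begins 51 mm behind the grasp point.
Start: joints at [68.761, 26.849, -2.785, 87.806, 1.381, 65.374, -4.715], TCP at [0.226, -0.636, 0.245] pointing down, gripper open.
Joint ranges: [-148.3, 148.3], [-19.14, 114.17], [-79.39, 73.82], [5.75, 140.21], [-59.74, 239.74], [12.07, 113.84], [-152.46, 152.46]. Speed limits (degrees/s): [147.25, 147.25, 180, 180, 180, 180, 180].

INTERFACE

Orientations are given as [roll, pitch, yaw] about the fixed x, y, z axes, in that order (R = Rz(yaw) Ry(pitch) Rx(roll)).
In Python, from cell import robot, cams, workorder gives the robot as it stands.
- The arm moves only by the tool step_arm, never from a script. Its argument "plan" is a list of rows, each a list of 5 numbers: the shift along the tool's x, y, z in m, then the turn about the tool's z in degrees, then the closure, from 0 (fully open) to 1 (shut). A call has 1 to 8 rows; each row is the pose to reach, as a shift and turn from the pose commanded when the call began, along the tool's axes at that moment; what a row does not reach only later rows make up. A row lasts 1/10 s, in which the tool goes at most 50 mm and 8.59 degrees, less where a joint would pass 70% of its speed; a pose out of reach is approached as far as the arm can. A call with a gripper value outside its range is refused whole. The fingers move at their own pace and stop on an object; "grip_force" is the grip in N (left out, the last holds). Time passes only in rows, so rows that repeat a pose let the fingers close. It gives the time, the measured TCP pose, the force, the opening and the grip force at its end, in the units of the state.
- robot.get_state(): the state, without advancing time (a new reading comes with each control period).
- cams.grab_frame(name): name is "scene" or "top" or "wrist"; returns (picture, depth): 384x512x3 uint8, red, green, blue; 384x512 float32, m along the optical axis (not along the pixel's ray), 0 where there is no reading.
- cams.camera_model(name): a dict with "fx", "fy", "cx", "cy" (pixels), "view" (4x4, takes a point from world to camera coordinates); the wrist camera has in their place "hand_eye" (4x4, takes a point from camera to tool coordinates, whose origin is the TCP and whose axes are the flange's). Camera axes: x right, y down, z forward; pixel columns grow to the right and rows downward; lengths in m; the calibration is good to about 2 mm. A picture is of the moment at which its call begins: read the wrist's pose just before it. camera_model takes no time and is no camera call.
- workorder.finish_job(): hands the job in; it is judged then, once.
The state is a dict: "clock": time; "qpos": joint angles; "qvel": joint speeds; "effort": joint torques, N m; "position": TCP position; "tcp_rot": TCP orientation; "ft_force": force on the tool from outside, world axes, zero at the start; "wrist_torque": the same for the moment, N m; "finger_gap": finger opening in m; "grip_force": force on a finger pad.
Only numpy, scipy, OpenCV 4.12 (cv2) and the standard library are available. Lean on these libraries where they do the work, as an engineer would, in place of code of your own. Each camera call takes 0.05 s, during which the arm holds its last target. There are 200 camera calls.

## Working session

There is one attempt and no reset: what is moved stays moved. The work goes in short steps, Python scripts to look and compute and a tool call to move; the robot and the scene stay as the last step left them, time stands still between calls to the robot, and variables do not carry over. Pictures are saved under pics/ and viewed, at most 10 in all, crops included, and the job is handed in when it is done.

Besides the shell and the picture viewer there is one more tool, called after "Call:" as name([rows], argument=value, ...), one row to a line, values as JSON. step_arm: Moves the arm, as the interface text tells. Its arguments: {"type":"object","properties":{"plan":{"type":"array"},"grip_force":{"type":"number"}},"required":["plan"]}

```bash
mkdir -p pics; ls
cat > h.py <<'E'
import numpy as np, cv2
from cell import robot,cams,workorder
from scipy.spatial.transform import Rotation as R
def save(img,name,s=1):
    cv2.imwrite('pics/'+name,cv2.resize(img[...,::-1],None,fx=s,fy=s,interpolation=cv2.INTER_CUBIC))
def pts(name,d,st=None):
    m=cams.camera_model(name)
    v,u=np.mgrid[:d.shape[0],:d.shape[1]]
    P=np.stack([(u-m['cx'])/m['fx']*d,(v-m['cy'])/m['fy']*d,d,np.ones_like(d)],-1)
    if 'view' in m: T=np.linalg.inv(m['view'])
    else:
        T0=np.eye(4);T0[:3,:3]=R.from_euler('xyz',st['tcp_rot'],degrees=True).as_matrix();T0[:3,3]=st['position'];T=T0@m['hand_eye']
    return (P@T.T)[...,:3]
E
python3 - <<'E'
from h import *
s=robot.get_state();print(s)
for n in('top','scene'):
    i,d=cams.grab_frame(n);np.savez(n+'.npz',i=i,d=d);save(i,n+'.png',1.5)
E
```

```text
pics
{'clock': 0.0, 'qpos': array([68.76183003, 26.89703813, -2.78471303, 87.87645955,  1.38206045,
       65.37300018, -4.71646703]), 'qvel': array([ 0.02555074,  0.00572852, -0.01561848,  0.01361692,  0.04115942,
       -0.08782312,  0.0043854 ]), 'effort': array([ 2.44213707e-04, -5.07978022e+01, -8.12550355e-02, -2.36156327e+01,
       -6.15282124e-02,  3.79065704e-02,  1.64042754e-04]), 'position': array([ 0.22605148, -0.63541718,  0.24348235]), 'tcp_rot': array([-1.79887222e+02,  5.10252980e-03,  1.95840610e+01]), 'ft_force': array([-0.65945001,  0.13833677,  0.61237373]), 'wrist_torque': array([-0.06726778,  0.02078941,  0.01703679]), 'grip_force': 0.0, 'finger_gap': 0.08671644633759738}
```

View pics/top.png

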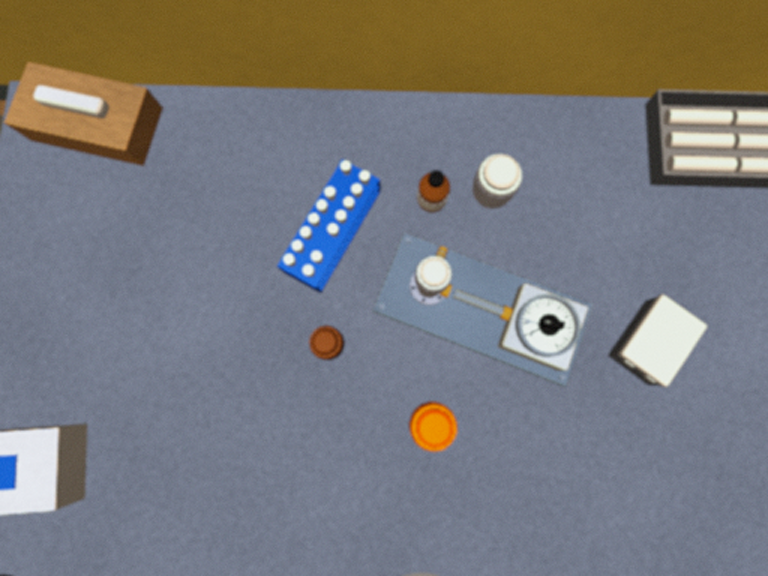

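View pics/scene.png

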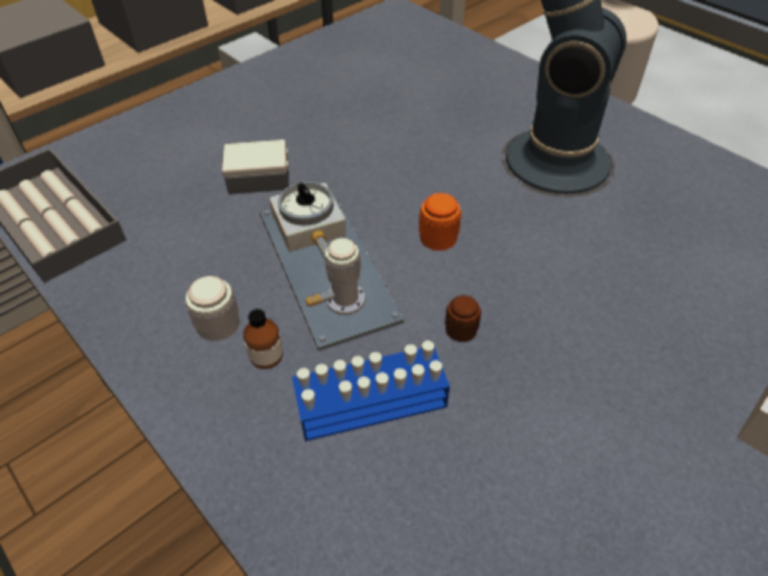

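The top view shows the head with its cartridge at about (433,272), the gauge and knob at (547,324), the rack at upper left, the bottle at (434,190), and the tip box at right (665,340). The white jar at (500,178) is larger, so it is a decoy.

Run:
```python
from h import *
for n in('top','scene'):
    f=np.load(n+'.npz');d=f['d'];P=pts(n,d);np.save(n+'P.npy',P)
    if n=='top': 
        c=P[int(272/1.5),int(433/1.5)];g=P[int(324/1.5),int(547/1.5)];print(c,g)
        c0,g0=c,g
    def near(c,r,z0,z1): 
        m=(np.hypot(P[...,0]-c[0],P[...,1]-c[1])<r)&(P[...,2]>z0)&(P[...,2]<z1)&(d>0);q=P[m];return q
    q=near(c0,.05,.125,.16);print(n,'cart top',len(q),q.mean(0),np.ptp(q,0),cv2.minEnclosingCircle(q[:,:2].astype(np.float32)))
    q=near(g0,.1,.06,.085);r=cv2.minAreaRect(q[:,:2].astype(np.float32));print('gauge',len(q),q.mean(0),r)
    q=near(g0,.035,.092,.12);print('knob',len(q),q.mean(0),cv2.minAreaRect(q[:,:2].astype(np.float32)))
    q=near((c0+g0)/2,.26,.006,.018);print('plate',len(q),cv2.minAreaRect(q[:,:2].astype(np.float32)))
for nm,(u,v) in dict(box=(665,335),bottle=(435,180),jar=(500,170)).items(): print(nm,np.load('topP.npy')[int(v/1.5),int(u/1.5)])
```

```text
[0.57930386 0.00388856 0.1410232 ] [ 0.51000362 -0.17574816  0.10168889]
top cart top 395 [0.57883139 0.00239547 0.13664309] [0.05012339 0.05011069 0.01898306] ((0.5812013149261475, 0.0018077222630381584), 0.026360005140304565)
gauge 1363 [ 0.51184516 -0.18406568  0.07545816] ((0.5130020976066589, -0.1856061816215515), (0.10464118421077728, 0.1069849282503128), 69.25196075439453)
knob 85 [ 0.51259212 -0.18503899  0.10167446] ((0.5129580497741699, -0.18622733652591705), (0.034296583384275436, 0.011812284588813782), 81.68619537353516)
plate 4653 ((0.531227171421051, -0.05883288383483887), (0.4923228621482849, 0.3845479488372803), 45.796897888183594)
scene cart top 315 [0.58355432 0.00765147 0.13613589] [0.05153184 0.05263319 0.0185664 ] ((0.5803040266036987, 0.003123306203633547), 0.027238724753260612)
gauge 817 [ 0.51780094 -0.17730334  0.07457433] ((0.5133839249610901, -0.18308588862419128), (0.10432786494493484, 0.10313998907804489), 71.24286651611328)
knob 62 [ 0.51263247 -0.18315832  0.10067418] ((0.5111182332038879, -0.18703538179397583), (0.03675571829080582, 0.012395419180393219), 79.37415313720703)
plate 3370 ((0.5214226841926575, -0.09530934691429138), (0.4556124210357666, 0.4785768985748291), 55.641448974609375)
box [ 0.50280221 -0.37650411  0.06410317]
bottle [ 0.73738476 -0.00123463  0.10574743]
jar [ 0.76388771 -0.10805217  0.092505  ]
```

Call:
step_arm([
  [0.05, -0.035, 0, 0, 0],
  [0.09, -0.07, 0, 0, 0],
  [0.13, -0.1, 0, 0, 0],
  [0.16, -0.13, 0, 0, 0],
  [0.2, -0.16, 0, 0, 0],
  [0.24, -0.19, 0, 0, 0],
  [0.28, -0.22, 0, 0, 0],
  [0.32, -0.25, 0, 0, 0],
])

```text
clock: 0.9
position: [0.441, -0.2966, 0.2444]
tcp_rot: [180.0, 0.0, 19.6]
ft_force: [0.5, -0.2, -0.6]
finger_gap: 0.0871
grip_force: 0.0
```

Call:
step_arm([
  [0.03, -0.02, 0, -8, 0],
  [0.06, -0.05, 0, -16, 0],
  [0.101, -0.078, 0, -24, 0],
  [0.101, -0.078, 0, -32, 0],
  [0.101, -0.078, 0, -40, 0],
  [0.101, -0.078, 0, -48, 0],
  [0.101, -0.078, 0, -56, 0],
  [0.101, -0.078, 0, -60, 0],
])

```text
clock: 1.7
position: [0.5091, -0.1911, 0.2441]
tcp_rot: [-179.9, -0.0, 79.8]
ft_force: [0.5, 0.5, -0.5]
finger_gap: 0.0871
grip_force: 0.0
```

Run:
```python
from h import *
s=robot.get_state();print(s['clock'],s['position'],s['tcp_rot'],s['qpos'])
i,d=cams.grab_frame('wrist');np.savez('w1.npz',i=i,d=d,p=s['position'],r=s['tcp_rot']);save(i,'w1.png',1.5)
P=pts('wrist',d,s)
for c,z0,z1 in(((.5128,-.1855),.092,.12),):
    m=(np.hypot(P[...,0]-c[0],P[...,1]-c[1])<.035)&(P[...,2]>z0)&(P[...,2]<z1);q=P[m];print(len(q),q.mean(0),cv2.minAreaRect(q[:,:2].astype(np.float32)))
    w=np.linalg.svd(q[:,:2]-q[:,:2].mean(0))[2][0] if len(q)<3000 else np.linalg.eigh(np.cov(q[:,:2].T))[1][:,1];print('bar angle',np.degrees(np.arctan2(w[1],w[0])))
m=(np.hypot(P[...,0]-.5128,P[...,1]+.1855)<.1)&(P[...,2]>.06)&(P[...,2]<.085);q=P[m];print(len(q),cv2.minAreaRect(q[:,:2].astype(np.float32)))
```

```text
1.7 [ 0.50910587 -0.1910846   0.24410805] [-1.79947253e+02 -1.00011984e-02  7.98187278e+01] [ 37.64180137  16.74521181 -26.31240081 104.62998896   8.42046153
  60.5962631   -2.04213508]
426 [ 0.51222551 -0.18743792  0.10313567] ((0.5124913454055786, -0.18844199180603027), (0.03348376974463463, 0.011503010056912899), 79.94988250732422)
bar angle -100.0410454915359
6694 ((0.5125144124031067, -0.18915820121765137), (0.10482808947563171, 0.1043827086687088), 69.61207580566406)
```

View pics/w1.png

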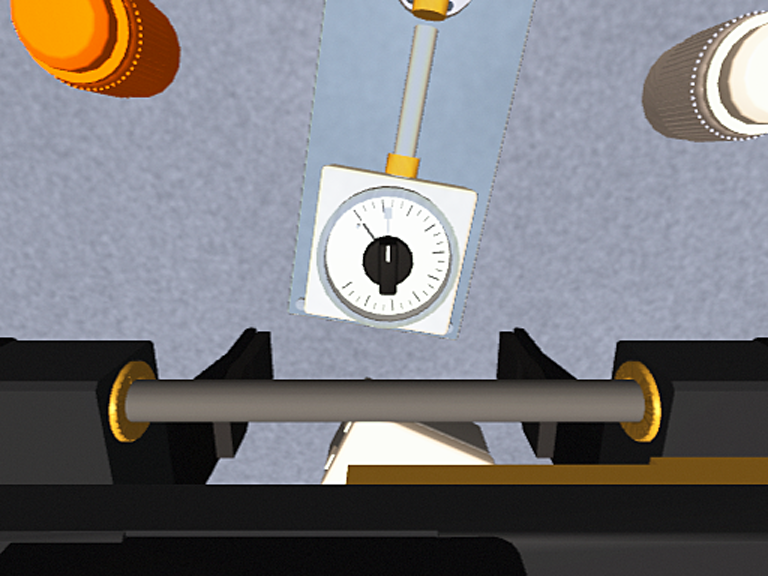

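The bar lies along tool x, with its white line at (387,250) pointing up, towards world 80°. The zero stop is at about 115°, so I need to turn about 35° anticlockwise, which is a negative turn.

Call:
step_arm([
  [0.005, 0.003, 0.04, 0, 0],
  [0.005, 0.003, 0.08, 0, 0.3],
  [0.005, 0.003, 0.11, 0, 0.5],
  [0.005, 0.003, 0.13, 0, 0.5],
  [0.005, 0.003, 0.138, 0, 0.6],
  [0.005, 0.003, 0.138, 0, 0.7],
], grip_force=15)

```text
clock: 2.35
position: [0.5127, -0.1866, 0.1056]
tcp_rot: [-179.9, -0.0, 79.5]
ft_force: [-0.3, 0.0, 0.9]
finger_gap: 0.0551
grip_force: 0.0
```

Call:
step_arm([
  [0, 0, 0, 0, 0.8],
  [0, 0, 0, 0, 1],
  [0, 0, 0, 0, 1],
  [0, 0, 0, 0, 1],
  [0, 0, 0, 0, 1],
])

```text
clock: 2.85
position: [0.5134, -0.1869, 0.107]
tcp_rot: [180.0, 0.0, 79.6]
ft_force: [-1.0, -0.7, 1.7]
finger_gap: 0.0149
grip_force: 2.7
```

Call:
step_arm([
  [0, 0, 0, 0, 1],
  [0, 0, 0, 0, 1],
  [0, 0, 0, -6, 1],
  [0, 0, 0, -12, 1],
  [0, 0, 0, -18, 1],
  [0, 0, 0, -24, 1],
  [0, 0, 0, -29, 1],
  [0, 0, 0, -29, 1],
])

```text
clock: 3.65
position: [0.5112, -0.1867, 0.1067]
tcp_rot: [-179.7, -0.1, 108.6]
ft_force: [-7.0, 0.9, 7.9]
finger_gap: 0.0121
grip_force: 15.0
```

Run:
```python
from h import *
s=robot.get_state();print(s['wrist_torque'],s['tcp_rot'],s['finger_gap'],s['grip_force'],s['qpos'])
```

```text
[0.20757087 1.37318668 0.04856836] [-1.79737553e+02 -9.31725731e-02  1.08635451e+02] 0.012133425154552409 15.003199428319931 [ 39.57229769  27.63519016 -30.86151066 111.69245183  19.37006014
  46.05736476  16.53346989]
```

Call:
step_arm([
  [0, 0, 0, -3, 1],
  [0, 0, 0, -6, 1],
  [0, 0, 0, -8, 1],
  [0, 0, 0, -9, 1],
  [0, 0, 0, -9, 1],
])

```text
clock: 4.15
position: [0.511, -0.1868, 0.1066]
tcp_rot: [-179.7, -0.1, 117.5]
ft_force: [-6.3, 1.3, 8.2]
finger_gap: 0.0121
grip_force: 15.3
```

Run:
```python
from h import *
s=robot.get_state();print(s['wrist_torque'],s['tcp_rot'],s['finger_gap'],s['grip_force'],s['position'])
```

```text
[ 0.20404785  1.35080375 -0.34652279] [-1.79735919e+02 -1.49836688e-01  1.17472851e+02] 0.012109845240129766 15.328941643238068 [ 0.51100042 -0.18676549  0.10663767]
```

Call:
step_arm([
  [0, 0, 0, -2, 1],
  [0, 0, 0, -2, 1],
  [0, 0, 0, -2, 0.7],
  [0, 0, 0, -2, 0.4],
  [0, 0, 0, -2, 0.2],
  [0, 0, 0, -2, 0],
  [0, 0, 0, -2, 0],
])

```text
clock: 4.85
position: [0.5136, -0.1868, 0.1066]
tcp_rot: [180.0, 0.0, 119.6]
ft_force: [-0.5, -0.6, -0.4]
finger_gap: 0.0449
grip_force: 0.0
```

Call:
step_arm([
  [0, 0, -0.03, 0, 0],
  [0, 0, -0.07, 0, 0],
  [0, 0, -0.11, 0, 0],
  [0, 0, -0.14, 0, 0],
  [0, 0, -0.14, 0, 0],
])

```text
clock: 5.35
position: [0.5161, -0.187, 0.2513]
tcp_rot: [179.7, 0.4, 119.6]
ft_force: [0.7, -0.3, 0.1]
finger_gap: 0.0832
grip_force: 0.0
```

Run:
```python
from h import *
s=robot.get_state();print(s['clock'],s['position'],s['tcp_rot'],s['qpos'])
i,d=cams.grab_frame('wrist');save(i,'w2.png',1.5)
P=pts('wrist',d,s)
m=(np.hypot(P[...,0]-.5128,P[...,1]+.1865)<.035)&(P[...,2]>.094)&(P[...,2]<.12);q=P[m][:,:2].astype(np.float32);print(len(q),q.mean(0),cv2.minAreaRect(q))
w=np.linalg.eigh(np.cov(q.T))[1][:,1];print('bar angle',np.degrees(np.arctan2(w[1],w[0])))
m=(np.hypot(P[...,0]-.5128,P[...,1]+.1855)<.1)&(P[...,2]>.06)&(P[...,2]<.085);q=P[m];print(len(q),cv2.minAreaRect(q[:,:2].astype(np.float32)))
```

```text
5.35 [ 0.51612657 -0.1870144   0.2512637 ] [179.65471499   0.42373684 119.57806287] [ 46.11052906  18.53274646 -38.05519204 103.38605587  12.95892668
  61.89960985  33.02701818]
421 [ 0.5114168  -0.18719964] ((0.5120102763175964, -0.18841131031513214), (0.011972006410360336, 0.03415495157241821), 25.357105255126953)
bar angle 115.36228515399874
6385 ((0.510140061378479, -0.1885906457901001), (0.10158073902130127, 0.10451820492744446), 69.21212005615234)
```

View pics/w2.png

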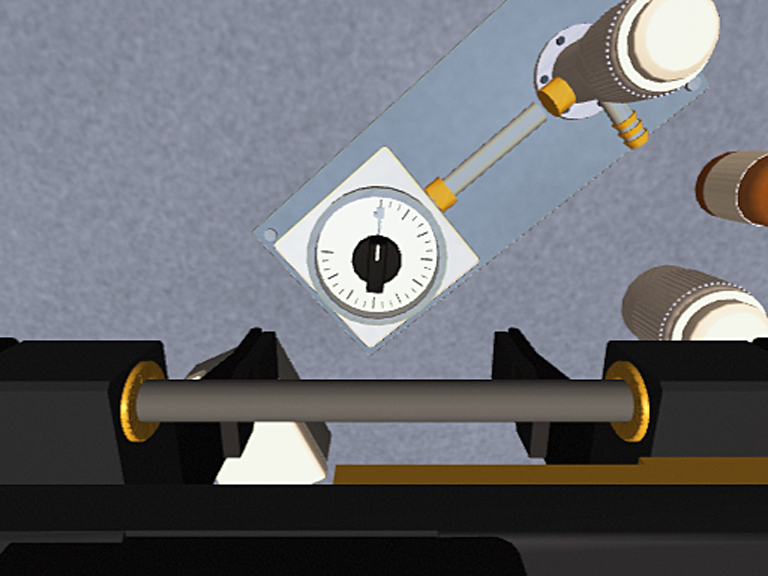

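The white line at (377,250) points straight up in the frame, which is 115.4° in world. The pointer is therefore at its zero stop. Next is the cartridge.

Call:
step_arm([
  [0.033, 0.037, 0, 7, 0],
  [0.066, 0.075, 0, 14, 0],
  [0.099, 0.112, 0, 21, 0],
  [0.132, 0.149, 0, 29, 0],
  [0.132, 0.149, 0, 29, 0],
  [0.132, 0.149, 0, 29, 0],
  [0.132, 0.149, 0, 29, 0],
])

```text
clock: 6.1
position: [0.577, -0.0001, 0.2452]
tcp_rot: [-179.9, 0.1, 90.5]
ft_force: [0.5, -0.2, -0.3]
finger_gap: 0.0866
grip_force: 0.0
```

Run:
```python
from h import *
s=robot.get_state();print(s['clock'],s['position'],s['tcp_rot'],s['qpos'])
for n in('wrist','top','scene'):
    i,d=cams.grab_frame(n)
    P=pts(n,d,s)
    m=(np.hypot(P[...,0]-.5805,P[...,1]-.002)<.05)&(P[...,2]>.12)&(P[...,2]<.15);q=P[m]
    if len(q)>50: print(n,len(q),q[:,2].max(),cv2.minEnclosingCircle(q[:,:2].astype(np.float32)))
    if n=='wrist': save(i,'w3.png')
```

```text
6.1 [ 5.77048836e-01 -1.06149739e-04  2.45208946e-01] [-1.79862477e+02  5.86873791e-02  9.05213822e+01] [ 22.9138214   21.46392601 -35.09656397  99.88325623  13.68379866
  63.10400008 -16.06567016]
wrist 2840 0.1434257325723576 ((0.5801882743835449, -0.00044483697274699807), 0.028006132692098618)
scene 363 0.14437260007025765 ((0.5797935724258423, 0.0032083236146718264), 0.02835973910987377)
```

Call:
step_arm([
  [0.002, 0.003, 0.04, 0, 0],
  [0.002, 0.003, 0.08, 0, 0],
  [0.002, 0.003, 0.115, 0, 0],
  [0.002, 0.003, 0.138, 0, 0.1],
  [0.002, 0.003, 0.138, 0, 0.3],
  [0.002, 0.003, 0.138, 0, 0.5],
  [0.002, 0.003, 0.138, 0, 0.6],
  [0.002, 0.003, 0.138, 0, 0.6],
], grip_force=25)

```text
clock: 7.05
position: [0.5811, 0.0034, 0.1102]
tcp_rot: [179.9, 0.0, 90.5]
ft_force: [-4.2, -1.0, 3.4]
finger_gap: 0.0548
grip_force: 2.7
```

Run:
```python
from h import *
s=robot.get_state();print(s['wrist_torque'],s['ft_force'],s['tcp_rot'],s['finger_gap'],s['grip_force'],s['position'],s['qpos'])
```

```text
[-0.01111593  1.11630247 -0.0195541 ] [-4.18016327 -0.97633079  3.40209154] [1.79914936e+02 3.06354469e-02 9.05447146e+01] 0.05480523868779993 2.664967111873011 [0.58113953 0.00335912 0.11017082] [ 19.19209649  30.34117539 -31.58421435 106.84192993  20.74929069
  48.48702084 -22.28776515]
```

Call:
step_arm([
  [0, 0, 0, 0, 0.8],
  [0, 0, 0, 0, 0.8],
  [0, 0, 0, 0, 0.8],
  [0, 0, 0, 0, 0.8],
])

```text
clock: 7.45
position: [0.5808, 0.0034, 0.1101]
tcp_rot: [180.0, 0.1, 90.6]
ft_force: [-3.9, -0.8, 6.5]
finger_gap: 0.054
grip_force: 25.0
```

Call:
step_arm([
  [0, 0, 0.002, 0, 0.8],
  [0, 0, 0.002, 0, 0.8],
  [0, 0, 0.002, 0, 0.8],
])

```text
clock: 7.75
position: [0.5809, 0.0034, 0.1098]
tcp_rot: [179.9, 0.1, 90.6]
ft_force: [-6.5, -2.2, 17.6]
finger_gap: 0.054
grip_force: 25.0
```

Call:
step_arm([
  [0, 0, -0.001, -3, 0.8],
  [0, 0, -0.001, -6, 0.8],
  [0, 0, -0.001, -9, 0.8],
  [0, 0, -0.001, -12, 0.8],
  [0, 0, -0.001, -15, 0.8],
  [0, 0, -0.001, -18, 0.8],
  [0, 0, -0.001, -21, 0.8],
  [0, 0, -0.001, -24, 0.8],
])

```text
clock: 8.55
position: [0.5794, 0.0037, 0.1098]
tcp_rot: [-179.8, 0.0, 114.6]
ft_force: [-8.8, -0.6, 15.8]
finger_gap: 0.054
grip_force: 25.0
```

Run:
```python
from h import *
s=robot.get_state();print(s['wrist_torque'],s['ft_force'],s['tcp_rot'],s['finger_gap'],s['grip_force'],s['position'],s['qpos'])
```

```text
[-0.24925864  2.00178747 -0.33469054] [-8.76207487 -0.57194325 15.83934441] [-1.79822634e+02  4.09978123e-02  1.14624947e+02] 0.054021951070790754 25.001089959016554 [0.57936978 0.00370207 0.10983397] [ 23.26381475  31.81484962 -37.45480006 106.69999332  24.85171721
  50.01098495  -1.80452866]
```

Call:
step_arm([
  [0.0005, -0.001, 0, -3, 0.8],
  [0.0005, -0.001, 0, -6, 0.8],
  [0.0005, -0.001, 0, -9, 0.8],
  [0.0005, -0.001, 0, -12, 0.8],
  [0.0005, -0.001, 0, -15, 0.8],
  [0.0005, -0.001, 0, -18, 0.8],
  [0.0005, -0.001, 0, -21, 0.8],
  [0.0005, -0.001, 0, -24, 0.8],
])

```text
clock: 9.35
position: [0.5782, 0.0031, 0.1094]
tcp_rot: [-179.8, -0.0, 138.6]
ft_force: [-8.4, -2.1, 10.6]
finger_gap: 0.0538
grip_force: 25.0
```

Run:
```python
from h import *
s=robot.get_state();print(s['wrist_torque'],s['ft_force'],s['tcp_rot'],s['finger_gap'],s['grip_force'],s['position'],s['qpos'])
```

```text
[-0.38536151  1.76199555 -0.20959924] [-8.36267519 -2.08491508 10.61572825] [-1.79769328e+02 -1.38905466e-02  1.38614560e+02] 0.05384639721449912 25.00239156785028 [0.57819059 0.00307557 0.10939765] [ 27.23669615  33.552332   -43.22600197 106.64863091  29.07129615
  51.56936697  18.63834319]
```

Call:
step_arm([
  [0.0005, -0.0005, 0, -3, 0.8],
  [0.0005, -0.0005, 0, -6, 0.8],
  [0.0005, -0.0005, 0, -9, 0.8],
  [0.0005, -0.0005, 0, -12, 0.8],
  [0.0005, -0.0005, 0, -15, 0.8],
  [0.0005, -0.0005, 0, -18, 0.8],
])

```text
clock: 9.95
position: [0.5772, 0.0023, 0.1069]
tcp_rot: [-179.8, -0.1, 156.7]
ft_force: [-1.8, -2.2, -2.5]
finger_gap: 0.0538
grip_force: 25.0
```

Run:
```python
from h import *
s=robot.get_state();print(s['wrist_torque'],s['ft_force'],s['tcp_rot'],s['finger_gap'],s['grip_force'],s['position'],s['qpos'])
i,d=cams.grab_frame('scene');save(i[120:240,160:300],'sc4.png',4)
```

```text
[-0.30031018  0.52656325 -0.06102125] [-1.82424571 -2.1755549  -2.51773207] [-1.79802653e+02 -1.32864141e-01  1.56654820e+02] 0.05377704362491464 24.999155082521156 [0.57724693 0.00232157 0.10694768] [ 30.04547269  35.22789085 -47.39777515 106.70044928  32.35534343
  52.74016942  33.99805927]
```

View pics/sc4.png

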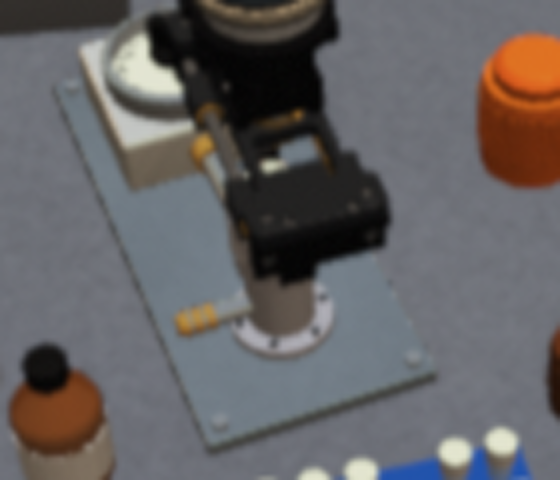

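The collar sits on the column at about (280,290) in the crop. Height has dropped and the push force has vanished, so the keyways are over the pins. I'll lower it now.

Call:
step_arm([
  [0, 0, 0.002, 0, 0.8],
  [0, 0, 0.004, 0, 0.8],
  [0, 0, 0.006, 0, 0.8],
  [0, 0, 0.006, 0, 0.8],
])

```text
clock: 10.4
position: [0.5776, 0.002, 0.1011]
tcp_rot: [-179.8, -0.1, 156.5]
ft_force: [-3.8, -4.0, 1.0]
finger_gap: 0.0539
grip_force: 25.0
```

Run:
```python
from h import *
s=robot.get_state();print(s['wrist_torque'],s['ft_force'],s['tcp_rot'],s['finger_gap'],s['grip_force'],s['position'])
```

```text
[-0.62965323  0.83198607  0.01369018] [-3.81792449 -3.98344416  1.04737078] [-1.79767505e+02 -9.66089698e-02  1.56460396e+02] 0.05386763631092409 25.000001042074018 [0.57756361 0.00201863 0.10114105]
```

Call:
step_arm([
  [0, 0, 0.001, 0, 0.8],
  [0, 0, 0.003, 0, 0.8],
  [0, 0, 0.005, 0, 0.8],
  [0, 0, 0.007, 0, 0.8],
  [0, 0, 0.007, 0, 0.8],
  [0, 0, 0.007, 0, 0.8],
], grip_force=40)

```text
clock: 11.0
position: [0.5776, 0.002, 0.0964]
tcp_rot: [-179.7, -0.0, 156.4]
ft_force: [-9.8, -4.4, 15.3]
finger_gap: 0.0536
grip_force: 40.0
```

Call:
step_arm([
  [0, 0, 0.001, 0, 0.8],
  [0, 0, 0.002, 0, 0.8],
  [0, 0, 0.002, 0, 0.8],
  [0, 0, 0.002, 0, 0.8],
  [0, 0, 0.002, 0, 0.8],
])

```text
clock: 11.5
position: [0.5777, 0.002, 0.0963]
tcp_rot: [-179.6, 0.0, 156.4]
ft_force: [-14.5, -7.7, 28.5]
finger_gap: 0.0537
grip_force: 40.0
```

Run:
```python
from h import *
s=robot.get_state();print(s['wrist_torque'],s['ft_force'],s['tcp_rot'],s['finger_gap'],s['grip_force'],s['position'])
i,d=cams.grab_frame('wrist');save(i,'w5.png',1.5)
```

```text
[-1.30468148  3.04130756 -0.02156305] [-14.46108076  -7.7052251   28.53520135] [-1.79586801e+02  1.24076393e-02  1.56435269e+02] 0.053650312660325876 40.02187894945564 [0.57767985 0.00199157 0.09628943]
```

View pics/w5.png

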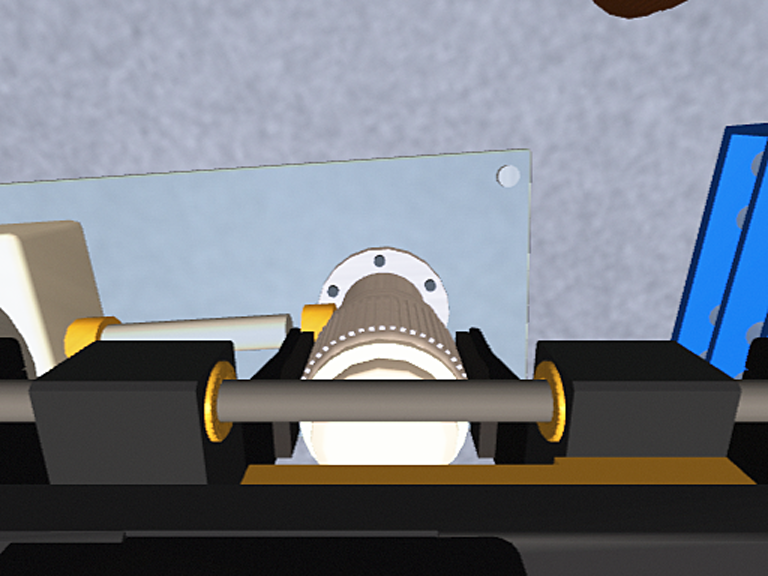

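The cartridge is gripped upright between the fingers at about (385,400). Height no longer changes while the force rises, so it has hit the hard stop. I'll check the top height by depth before handing in.

Run:
```python
from h import *
s=robot.get_state();i,d=cams.grab_frame('wrist');P=pts('wrist',d,s)
print('top',np.median(P[int(440/1.5)-4:int(440/1.5)+4,245:270,2]),'rim-level',P[int(370/1.5),256])
i,d=cams.grab_frame('scene');P=pts('scene',d)
for nm in('scene',):
    q=P[(np.hypot(P[...,0]-.5128,P[...,1]+.1865)<.03)&(P[...,2]>.094)&(P[...,2]<.11)][:,:2].astype(np.float32)
    print('knob',len(q), cv2.minAreaRect(q) if len(q)>4 else '')
s=robot.get_state();print(s['ft_force'],s['position'],s['qvel'].max())
```

```text
top 0.12750390764218095 rim-level [0.56180201 0.00911607 0.12338877]
knob 35 ((0.5142278075218201, -0.19112256169319153), (0.016603335738182068, 0.02023685723543167), 14.284061431884766)
[-14.30545615  -6.09192428  28.20046106] [0.57767799 0.00201359 0.09628323] 0.08866761129311637
```

```bash
python3 -c "
from h import *
print(workorder.finish_job())"
```

```text
the job is handed in; nothing more can be done
None
```

I handed the job in with the reset knob at its zero stop and the cartridge keyed, pushed home against its hard stop and still held (28 N down, 40 N grip). The hand-in returned no verdict.

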